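# Clear the toasted crust off the griddle with the scraper block

## Robot

A 6-joint arm with a two-finger parallel gripper is mounted at the origin on a cart in front of the work surface, level with it; the furniture and walls round the work are solid. World frame = base frame: x ahead of the robot, y to its left, z up, the work surface at z = 0. Lengths are in mm, angles in rad, forces in N, time in s.
With the tool pointing down it reaches from about 400 to 925 mm from the base axis. Payload 12.5 kg.
Tool frame: the origin (TCP) lies midway between the tips of the shut fingers; the grasp point (between the pads) lies 19 mm behind it; z points along the fingers, y is the line along which they close (so a half turn about z gives the same grasp; the last joint's range is limited). The gripper opens to 95 mm and grips with 3 to 60 N. Pads are 20 mm wide; open, the fingers measure 119 mm over their backs; the gripper's body (75 mm by 180 mm) begins 59 mm behind the grasp point.
Start: joints at [-1.404, 0.491, 1.559, -0, 1.092, -0.106], TCP at [168.416, -601.899, 214.661] pointing down, gripper open.
Joint ranges: [-3.1, 3.1], [-0.84, 2.19], [0.05, 2.79], [-1.13, 4.28], [0.06, 2.93], [-2.69, 2.69]. Speed limits (rad/s): [2.22, 2.22, 2.79, 3.14, 3.14, 3.14].

## Interface

Orientations are given as [roll, pitch, yaw] about the fixed x, y, z axes, in that order (R = Rz(yaw) Ry(pitch) Rx(roll)).
In Python, from cell import env gives the robot as it stands.
- The arm moves only by the tool carry_out, never from a script. Its argument "series" is a list of rows, each a list of 4 numbers: the shift along the world's x, y, z normalised to -1 to 1, where 1 is 5 cm, then the turn about the world's z normalised to -1 to 1, where 1 is 6 degrees. In form: [[x, y, z, turn], ...]. A call has exactly 5 rows; each row shifts and turns the commanded pose from where the row before left it; what a row does not reach is not made up. A row lasts 1/10 s, in which the tool goes at most 50 mm and 8.59 degrees, less where a joint would pass 70% of its speed; a pose out of reach is approached as far as the arm can. A call with a number of a shift or a turn outside -1 to 1 is refused whole. A call with a gripper value outside its range is refused whole. "fingers" is the closure, from -1 (fully open) to 1 (shut), set as the call begins (left out, the last holds). The fingers move at their own pace and stop on an object; the grip force is fixed at half the most. Time passes only in rows, so rows that do not move let the fingers close, or fill a call up. It gives the time, the measured TCP pose, the force, the opening and the grip force at its end, in the units of the state.
- env.state(): the state, without advancing time (a new reading comes with each control period).
- env.read_camera(name): name is "scene" or "side" or "wrist"; returns the picture (480x640x3 uint8, red, green, blue); there is no depth.
- env.calibration(name): a dict with "K" (3x3 intrinsics, pixels), "pose" (4x4, takes a point from camera to world coordinates). Camera axes: x right, y down, z forward; pixel columns grow to the right and rows downward; lengths in mm; the calibration is good to about 2 mm. A picture is of the moment at which its call begins: read the wrist's pose just before it. calibration takes no time and is no camera call; for the wrist camera it gives the pose at the moment of the call.
- env.job_done(): hands the job in; it is judged then, once.
Trained networks look in the newest picture that a camera, given by its name, has taken for a name from the list of things; names that differ only in an ending like _2 or _b are one class to them, and where a whole thing is asked for, a point or a joint stands for the part that bears it (a point fixed in the world has none). Each returns a list of dicts, best first, with "conf" (0 to 1); they miss things now and then, are a little off and sometimes report something else, mostly with a low value. They report only what shows in the picture. A call takes as long as a camera call. They do not tell look-alikes from the thing itself.
- env.look_for(camera, label): "position" ([row, column] as shares, 0 to 1, of the picture: columns of its width, rows of its height, amid what is visible of it).
The state is a dict: "t": time; "joints": joint angles; "qvel": joint speeds; "tau": joint torques, N m; "eef_pos": TCP position; "tcp_rot": TCP orientation; "ft_force": force on the tool from outside, world axes, zero at the start; "moment": the same for the moment, N m; "opening": opening from 0.0 (shut) to 1.0 (fully open); "grip_force": force on a finger pad.
Only numpy, scipy, OpenCV 4.12 (cv2) and the standard library are available. Lean on these libraries where they do the work, as an engineer would, in place of code of your own. Each camera call takes 0.05 s, during which the arm holds its last target. There are 200 camera calls.

## Task

The griddle is done with and hard chips of crust lie on its plate. Take the scraper block from its rest, wipe all four chips off the plate into the trough behind it, then run it along inside the trough, close by the splash guard, until every chip has dropped through the opening into the crumb cup; leave the block standing upright on the plate. Move the chips only with the block, never with the fingers and leave the other things on the table where they are.

Things in the scene. Friction and masses are not known exactly. Their poses are not given: they have to be found in the camera images.
- griddle: table-top griddle of dark iron, 240 (x) x 300 (y) mm, fixed; origin on the table under its centre, x away from the robot, y left, z up. From front to rear: flat plate x -114..60 mm, y -144..144, top at z = 82; open trough x 60..98; steel splash guard right behind the trough, face at x = 98, top at z = 136, along the whole length
- plate_mid (a point): centre of the flat plate, on its surface; axes as the griddle's. Low lips stand along the plate's front (6 mm above it), both sides (10 mm), and round the notch at its rear right corner where the crumb opening is (10 mm; the notch takes the rear 30 mm and the right-hand 66 mm); the rest of the rear edge, 87 mm behind this point, is open to the trough
- trough_closed_end (a point): on the trough's floor, mid-width, at the wall that closes its left end. The trough is 38 mm wide, its flat floor 22 mm below the plate and 76 mm below the top of the splash guard, and runs along the griddle's y
- trough_drop_edge (a point): mid-width on the right-hand edge of the trough's floor, 234 mm from the closed end: here the floor stops, and from here for 54 mm to the right all is open to the crumb cup below, 62 mm wide (from the splash guard into the plate's notched corner)
- cup_floor (a point): centre of the inner floor of the crumb cup, a fixed steel cup 62 (x) x 51 (y) mm inside, its floor 52 mm below the trough's floor, straight under the trough's opening; axes as the griddle's
- scraper: scraper block, 70 mm tall: a steel foot 32 (x) x 80 (y) mm and 26 mm high, a thin dark layer to 31 mm, and above that to the top a flat-sided wooden handle 28 (x) x 66 (y) mm; about 0.3 kg; origin: centre of its underside, z up. Fits lengthwise into the trough with 3 mm to spare on each side. It stands in the rest
- rest: folded-steel rest, 48 (x) x 94 (y) mm, fixed; floor 4 mm thick, low lips 10 mm high along the long sides, and two upturned ends 66 mm high whose inner faces are at y = -43 and 43 mm, close to the block's ends; origin on the table under its centre, axes as the scraper's at the start
- salt_shaker: seasoning bottle, 68 mm wide, 123 mm tall, bystander; origin: centre of its underside
- basting_spoon: sheet-metal spoon, 271 mm long (y), 53 wide, lying behind the griddle, bystander; origin: centre of its underside
- pick_tin: flat dark tin with a lid, 67 x 98 x 32 mm, bystander; origin: centre of its underside
- chip1: hard chip of toasted crust, a flat irregular piece about 24 x 16 mm and 8 mm thick, 12 g, lying loose on the griddle plate; origin: centre of its underside
- chip2: hard chip of toasted crust, a flat irregular piece about 22 x 18 mm and 8 mm thick, 12 g, lying loose on the griddle plate; origin: centre of its underside
- chip3: hard chip of toasted crust, a flat irregular piece about 25 x 15 mm and 8 mm thick, 12 g, lying loose on the griddle plate; origin: centre of its underside
- chip4: hard chip of toasted crust, a flat irregular piece about 21 x 17 mm and 8 mm thick, 12 g, lying loose on the griddle plate; origin: centre of its underside
Mind the look-alikes: they are no part of the job. What is meant by the scraper is not purple, and is the larger of those in its own colour.

How it is judged:
By the outcome, as a careful person would: the job done as asked, in the order asked, and still so for the second after the job is handed in, with the robot touching nothing.
It also fails if it takes over 72 s, if anything falls off the work surface, if the arm or the gripper's body presses on something with over 40 N, if the wrist force passes 120 N, or if a joint passes its speed limit or range.

## Working session

There is one attempt and no reset: what is moved stays moved. The work goes in short steps, Python scripts to look and compute and a tool call to move; the robot and the scene stay as the last step left them, time stands still between calls to the robot, and variables do not carry over. Pictures are saved under pics/ and viewed, at most 10 in all, crops included, and the job is handed in when it is done.

Besides the shell and the picture viewer there is one more tool, called after "Emit:" by a JSON object that holds its "fn" and its "kwargs". carry_out: Moves the arm, as the interface text tells. Its arguments: {"type":"object","properties":{"series":{"type":"array","items":{"type":"array","items":{"type":"number","minimum":-1,"maximum":1}}},"fingers":{"type":"number"}},"required":["series"]}

```bash
mkdir -p pics; ls; cat > h.py <<'E'
import numpy as np, cv2
from cell import env
def snap(cam,name=None):
    c=env.calibration(cam); im=env.read_camera(cam)
    if name: cv2.imwrite(f'pics/{name}.png',im[:,:,::-1])
    return im,c
def ray(c,u,v,z):
    K=np.array(c['K']);T=np.array(c['pose']); d=T[:3,:3]@np.linalg.solve(K,[u,v,1]); o=T[:3,3]
    return o+d*(z-o[2])/d[2]
def proj(c,p):
    K=np.array(c['K']);T=np.array(c['pose']); q=K@(T[:3,:3].T@(np.array(p)-T[:3,3])); return q[:2]/q[2]
def look(cam,l): return [(round(d['conf'],2),round(d['position'][1]*640),round(d['position'][0]*480)) for d in env.look_for(cam,l)]
E
python3 - <<'E'
from h import *
np.set_printoptions(precision=1,suppress=True)
for cam in ('scene','side'):
    im,c=snap(cam,cam+'0'); print(cam,np.array(c['K'])[0],np.array(c['pose']))
for cam in ('scene','side'):
    for l in ('scraper','griddle','rest','chip1'): print(cam,l,look(cam,l))
print(env.state())
E
```

```text
pics
scene [619.4   0.  318.8] [[  -0.5   -0.6    0.6 -420.2]
 [  -0.9    0.3   -0.3  676.5]
 [   0.    -0.7   -0.7 1328.7]
 [   0.     0.     0.     1. ]]
side [440.3   0.  320.7] [[ -1.   -0.1   0.2 420.4]
 [ -0.2   0.6  -0.8 856.6]
 [ -0.   -0.8  -0.6 621.9]
 [  0.    0.    0.    1. ]]
scene scraper [(0.94, 371, 233), (0.77, 386, 189), (0.73, 375, 209), (0.57, 256, 306)]
scene griddle [(0.56, 257, 304)]
scene rest [(0.69, 359, 241)]
scene chip1 [(0.56, 266, 282), (0.55, 267, 306), (0.37, 254, 291)]
side scraper [(0.8, 288, 180), (0.74, 305, 206), (0.72, 329, 206)]
side griddle [(0.67, 341, 347)]
side rest [(0.81, 329, 231), (0.27, 339, 347)]
side chip1 [(0.59, 358, 320)]
{'t': 0.5, 'joints': array([-1.4,  0.5,  1.6,  0. ,  1.1, -0.1]), 'qvel': array([-0.,  0., -0.,  0., -0.,  0.]), 'tau': array([ -0. , -61.2, -25.8,   0.1,   0. ,  -0. ]), 'eef_pos': array([ 168.4, -601.9,  214.6]), 'tcp_rot': array([-3.1, -0. ,  0.3]), 'ft_force': array([0.1, 0.3, 0.5]), 'moment': array([ 0.,  0., -0.]), 'grip_force': 0.0, 'opening': 0.9972591867675688}
```

View pics/scene0.png

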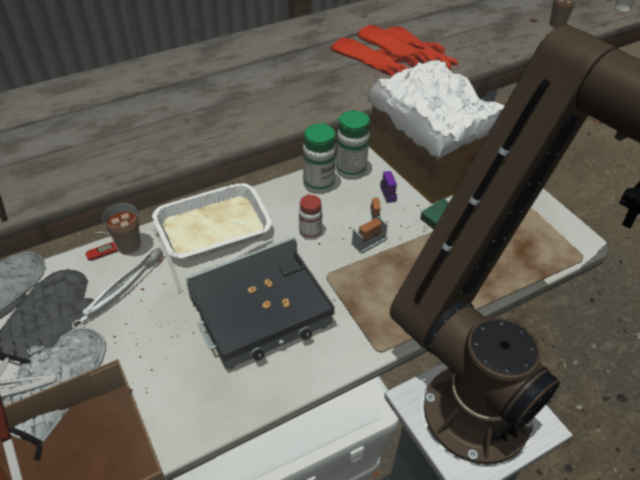

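View pics/side0.png

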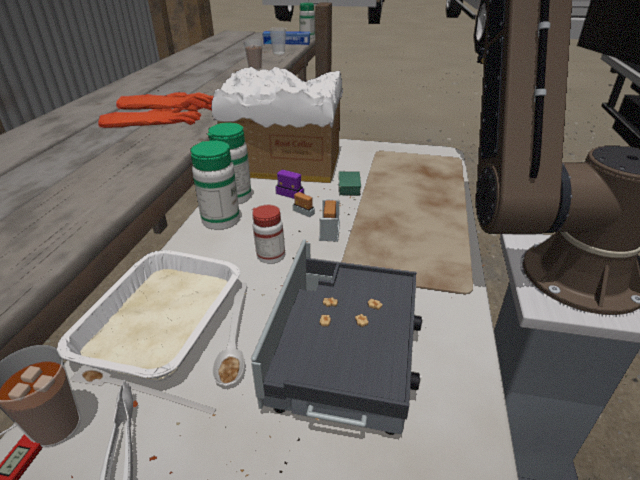

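Both pictures show the griddle (scene ~(258,305), side ~(340,345)). Four chips lie mid-plate. The full-size scraper stands in its rest (scene ~(371,230), side ~(329,215)), with a small orange look-alike and a purple one behind it.

```bash
python3 - <<'E'
from h import *
np.set_printoptions(precision=1,suppress=True)
a=env.calibration('scene');b=env.calibration('side');w=env.calibration('wrist')
print(ray(a,371,225,74),ray(b,329,208,74))
for u,v in((252,290),(267,282),(266,304),(285,303)): print('sc',ray(a,u,v,88))
for u,v in((330,301),(375,303),(362,320),(325,320)): print('si',ray(b,u,v,88))
print('gr corners',ray(b,417,270,90),ray(b,410,404,90), ray(a,334,307,90),ray(a,224,357,90))
print('guard top ends',ray(a,189,279,136),ray(a,295,242,136),ray(b,306,244,136),ray(b,262,345,136))
s=env.state(); print(s['tcp_rot'],s['eef_pos'],w)
E
```

```text
[579.9 -69.4  74. ] [581.8 -57.8  74. ]
sc [517.  330.9  88. ]
sc [522.4 285.9  88. ]
sc [459.7 319.1  88. ]
sc [439.8 276.   88. ]
si [517.7 283.8  88. ]
si [438.9 273.4  88. ]
si [456.4 319.4  88. ]
si [517.6 331.6  88. ]
gr corners [368.1 167.   90. ] [372.1 468.9  90. ] [368.9 175.3  90. ] [366.3 472.2  90. ]
guard top ends [587.1 466.8 136. ] [572.8 177.2 136. ] [582.4 187.2 136. ] [588.5 445.7 136. ]
[-3.1 -0.   0.3] [ 168.4 -601.9  214.6] {'K': array([[372.8,   0. , 322. ],
       [  0. , 372.8, 242.7],
       [  0. ,   0. ,   1. ]]), 'pose': array([[   0.3,   -0.9,   -0.3,  244.5],
       [  -1. ,   -0.3,   -0.1, -581.6],
       [   0. ,    0.3,   -1. ,  385.4],
       [   0. ,    0. ,    0. ,    1. ]])}
```

Emit:
{"fn": "carry_out", "kwargs": {"series": [[0.55, 0.72, 0.06, 0.827], [0.55, 0.72, 0.06, 0.827], [0.55, 0.72, 0.06, 0.827], [0.55, 0.72, 0.06, 0.827], [0.55, 0.72, 0.06, 0.827]]}}

```text
t: 1.0
eef_pos: [306.7, -420.4, 229.9]
tcp_rot: [3.141, 0.0, 0.709]
ft_force: [0.1, -0.8, -0.5]
opening: 1.0
grip_force: 0.0
```

Emit:
{"fn": "carry_out", "kwargs": {"series": [[0.55, 0.72, 0.06, 0.827], [0.55, 0.72, 0.06, 0.827], [0.55, 0.72, 0.06, 0.827], [0.55, 0.72, 0.06, 0.827], [0.55, 0.72, 0.06, 0.827]]}}

```text
t: 1.5
eef_pos: [444.3, -240.3, 245.0]
tcp_rot: [3.141, 0.0, 1.142]
ft_force: [0.0, 0.2, 1.2]
opening: 1.0
grip_force: 0.0
```

Emit:
{"fn": "carry_out", "kwargs": {"series": [[0.55, 0.72, 0.06, 0.827], [0.55, 0.72, 0.06, 0.827], [0.55, 0.72, 0.06, 0.827], [0.55, 0.72, 0.06, 0.827], [0.55, 0.72, 0.06, 0.827]]}}

```text
t: 2.0
eef_pos: [581.8, -60.1, 260.0]
tcp_rot: [3.141, 0.0, 1.576]
ft_force: [0.3, -0.3, 0.1]
opening: 0.996
grip_force: 0.0
```

Emit:
{"fn": "carry_out", "kwargs": {"series": [[0, 0, 0, 0], [0, 0, 0, 0], [0, 0, 0, 0], [0, 0, 0, 0], [0, 0, 0, 0]]}}

```text
t: 2.5
eef_pos: [580.5, -62.8, 259.8]
tcp_rot: [3.141, 0.0, 1.57]
ft_force: [-0.9, 0.0, 0.3]
opening: 1.003
grip_force: 0.0
```

```bash
python3 - <<'E'
from h import *
np.set_printoptions(precision=2,suppress=True)
s=env.state();print(s['t'],s['eef_pos'],s['tcp_rot'],s['joints'])
snap('wrist','w1'); print(look('wrist','scraper'),look('wrist','rest'))
E
```

```text
2.5 [580.51 -62.83 259.83] [3.14 0.   1.57] [-0.22  0.39  1.6  -0.    1.15 -0.22]
[(0.88, 414, 339), (0.71, 322, 212), (0.71, 396, 277)] [(0.66, 336, 217), (0.23, 463, 77)]
```

View pics/w1.png

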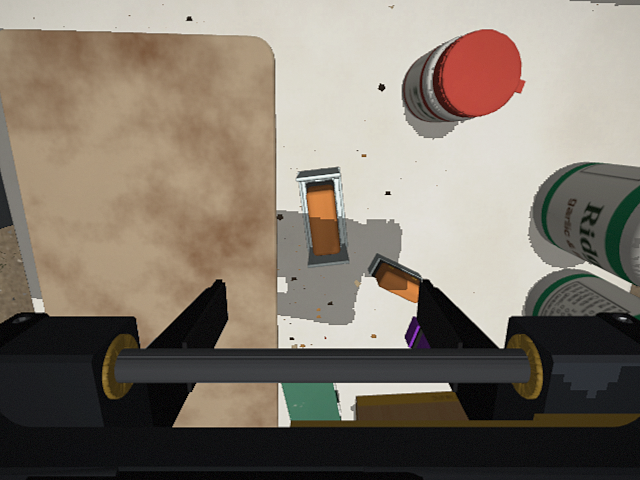

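The wrist view shows the scraper's handle top at about (307–340, 181–255), slightly turned, between the rest's end plates. The look-alike is at (398,278).

```bash
python3 - <<'E'
from h import *
np.set_printoptions(precision=1,suppress=True)
im,c=snap('wrist')
cr=im[150:280,280:360]; cv2.imwrite('pics/w1c.png',cv2.resize(cr,None,fx=4.5,fy=4.5,interpolation=cv2.INTER_CUBIC)[:,:,::-1])
hsv=cv2.cvtColor(im,cv2.COLOR_RGB2HSV)
m=((hsv[...,0]<20)&(hsv[...,1]>150)&(hsv[...,2]>120)).astype(np.uint8); m[:, :285]=0;m[:,360:]=0;m[:160]=0;m[275:]=0
pts=np.argwhere(m)[:,::-1].astype(np.float32); r=cv2.minAreaRect(pts);print(r,len(pts))
B=cv2.boxPoints(r);W=np.array([ray(c,u,v,74) for u,v in B]);print(B,W,W.mean(0))
for i in range(4): d=W[(i+1)%4]-W[i];print(np.linalg.norm(d),np.degrees(np.arctan2(d[1],d[0])))
E
```

```text
((322.2452087402344, 221.5794677734375), (61.39762496948242, 27.165700912475586), 83.9909896850586) 752
[[305.5 192.5]
 [332.5 189.6]
 [339.  250.7]
 [312.  253.5]] [[ 563.8  -38.9   74. ]
 [ 589.7  -36.1   74. ]
 [ 596.7  -97.5   74. ]
 [ 569.5 -100.5   74. ]] [579.9 -68.2  74. ]
26.037814736954633 6.01619373727283
61.76210250121956 -83.5296954025751
27.315801803620875 -173.70237577091422
61.899352194954126 95.28663751429671
```

View pics/w1c.png

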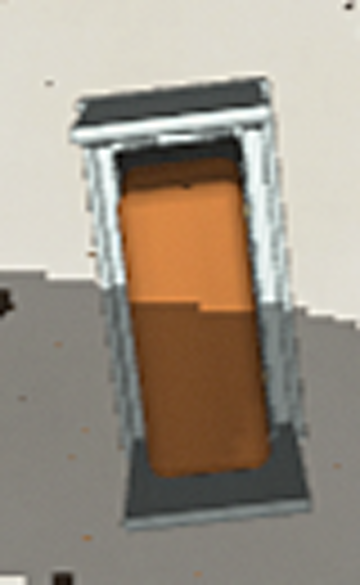

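Emit:
{"fn": "carry_out", "kwargs": {"series": [[0.01, -0.07, -0.8, 0.5], [0, -0.06, -0.8, 0.5], [0, 0, -0.8, 0], [0, 0, -0.8, 0], [0, 0, -0.4, 0]]}}

```text
t: 3.2
eef_pos: [580.1, -68.3, 76.6]
tcp_rot: [-3.138, -0.001, 1.676]
ft_force: [0.7, 0.7, 0.5]
opening: 0.999
grip_force: 0.0
```

Emit:
{"fn": "carry_out", "kwargs": {"series": [[0, 0, -0.4, 0], [0, 0, -0.3, 0], [0, 0, -0.12, 0], [0, 0, 0, 0], [0, 0, 0, 0]]}}

```text
t: 3.7
eef_pos: [581.8, -68.5, 39.3]
tcp_rot: [3.141, 0.0, 1.676]
ft_force: [-0.7, -0.3, 0.6]
opening: 0.999
grip_force: 0.0
```

Emit:
{"fn": "carry_out", "kwargs": {"series": [[0, 0, 0, 0], [0, 0, 0, 0], [0, 0, 0, 0], [0, 0, 0, 0], [0, 0, 0, 0]], "fingers": 1}}

```text
t: 4.2
eef_pos: [581.5, -68.4, 38.8]
tcp_rot: [3.141, 0.0, 1.677]
ft_force: [-0.3, -1.4, 0.9]
opening: 0.637
grip_force: 0.0
```

Emit:
{"fn": "carry_out", "kwargs": {"series": [[0, 0, 0, 0], [0, 0, 0, 0], [0, 0, 0, 0], [0, 0, 0, 0], [0, 0, 0, 0]]}}

```text
t: 4.7
eef_pos: [581.5, -68.4, 38.6]
tcp_rot: [3.141, 0.0, 1.677]
ft_force: [0.0, 0.1, -0.7]
opening: 0.295
grip_force: 30.0
```

Emit:
{"fn": "carry_out", "kwargs": {"series": [[0, 0, 0.4, 0], [0, 0, 0.7, 0], [0, 0, 0.8, 0], [0, 0, 0.8, 0], [0, 0, 0.7, 0]]}}

```text
t: 5.2
eef_pos: [581.1, -68.3, 210.3]
tcp_rot: [3.142, -0.0, 1.677]
ft_force: [0.6, 0.0, -3.9]
opening: 0.296
grip_force: 30.0
```

Emit:
{"fn": "carry_out", "kwargs": {"series": [[-0.2, 0.5, 0, -0.12], [-0.3, 0.9, 0, -0.12], [-0.31, 0.93, 0, -0.12], [-0.31, 0.93, 0, -0.12], [-0.31, 0.93, 0, -0.12]]}}

```text
t: 5.7
eef_pos: [508.7, 142.6, 208.4]
tcp_rot: [-3.141, 0.0, 1.613]
ft_force: [0.9, 0.9, -4.0]
opening: 0.293
grip_force: 30.0
```

Emit:
{"fn": "carry_out", "kwargs": {"series": [[-0.31, 0.93, 0, -0.12], [-0.31, 0.93, 0, -0.12], [-0.31, 0.93, 0, -0.12], [-0.31, 0.93, 0, -0.12], [-0.31, 0.93, 0, -0.12]]}}

```text
t: 6.2
eef_pos: [431.1, 375.2, 208.3]
tcp_rot: [-3.141, 0.001, 1.55]
ft_force: [0.9, 0.1, -3.4]
opening: 0.292
grip_force: 30.0
```

Emit:
{"fn": "carry_out", "kwargs": {"series": [[-0.14, 0.4, 0, 0], [0, 0, 0, 0], [0, 0, 0, 0], [0, 0, 0, 0], [0, 0, 0, 0]]}}

```text
t: 6.7
eef_pos: [425.9, 392.6, 208.7]
tcp_rot: [-3.142, 0.0, 1.549]
ft_force: [0.1, 0.4, -3.4]
opening: 0.296
grip_force: 30.0
```

```bash
python3 - <<'E'
from h import *
s=env.state();print(s['t'],s['eef_pos'],s['tcp_rot'],s['joints'])
for cam in ('wrist','scene','side'):
    im,c=snap(cam,cam+'2'); np.save('pics/'+cam+'2c.npy',np.array(c['pose']))
im=cv2.imread('pics/scene2.png')[230:370,170:350]; a=cv2.resize(im,(790,614))[:600]
cv2.imwrite('pics/s2c.png',a)
E
```

```text
6.7 [425.91772266 392.5581803  208.66088349] [-3.14155286e+00  2.69800397e-04  1.54942049e+00] [ 6.30733941e-01  4.32105963e-01  1.68099516e+00 -2.22135895e-04
  1.02868691e+00  6.52224414e-01]
```

View pics/wrist2.png

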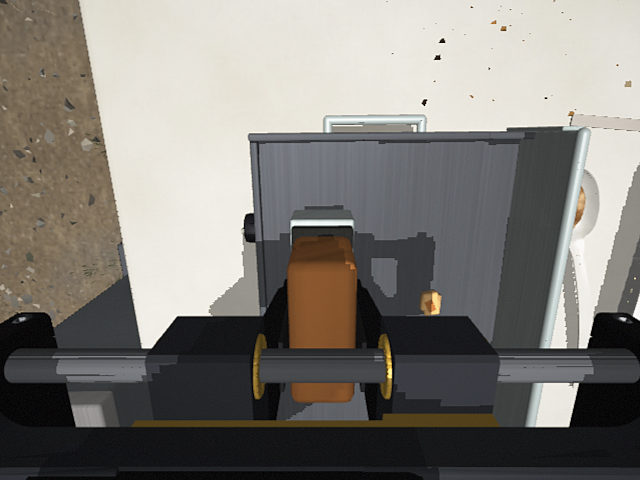

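The wrist view shows the plate's left lip along row ~135, its front-left corner at (251,135), the guard on the right ending at ~(582,130), and one chip at (430,302).

```bash
cat >> h.py <<'E'
def G(p,g):
    x,y,a=g; c,s=np.cos(a),np.sin(a); return [x+c*p[0]-s*p[1],y+s*p[0]+c*p[1],p[2]]
LINES=[((98,-150,136),(98,150,136)),((60,-78,82),(60,144,82)),((-114,-144,82),(-114,144,82)),((-114,144,92),(60,144,92)),((-114,144,82),(60,144,82)),((-114,-144,82),(30,-144,82)),((98,-90,60),(98,144,60)),((60,-90,60),(60,144,60))]
def overlay(im,c,g,box,size):
    x0,y0,x1,y1=box; sx=size[0]/(x1-x0); sy=size[1]/(y1-y0)
    o=cv2.resize(im[y0:y1,x0:x1],size,interpolation=cv2.INTER_CUBIC)
    for a,b in LINES:
        p,q=[proj(c,G(t,g)) for t in (a,b)]
        f=lambda u:(int((u[0]-x0+.5)*sx),int((u[1]-y0+.5)*sy))
        cv2.line(o,f(p),f(q),(0,255,0),1)
    return o
E
python3 - <<'E'
from h import *
np.set_printoptions(precision=1,suppress=True)
C={k:dict(K=env.calibration(k)['K'],pose=np.load(f'pics/{k}2c.npy')) for k in('wrist','scene','side')}
w=C['wrist']
print('FL',ray(w,251,135,92),'guard',ray(w,580,131,136),ray(w,557,300,136),'L lip',ray(w,500,133,92),'chip',ray(w,430,303,88),'front', ray(w,262,250,88))
g=(483,320,np.radians(-1.4))
im={k:cv2.imread(f'pics/{k}2.png')[:,:,::-1] for k in C}
A=overlay(im['wrist'],w,g,(230,110,630,330),(800,300)); 
B=overlay(im['scene'],C['scene'],g,(180,235,345,370),(400,300))
D=overlay(im['side'],C['side'],g,(245,235,435,415),(400,300))
cv2.imwrite('pics/ov1.png',np.vstack([A,np.hstack([B,D])])[:,:,::-1])
E
```

```text
FL [373.8 470.7  92. ] guard [587.8 468.9 136. ] [591.7 353.1 136. ] L lip [558.1 468.2  92. ] chip [516.  329.3  88. ] front [375.2 380.   88. ]
```

View pics/ov1.png

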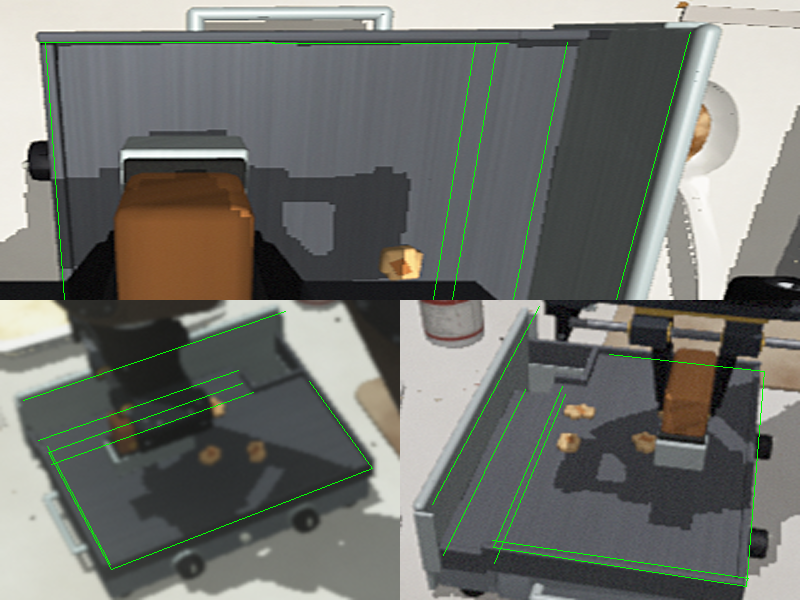

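```bash
python3 - <<'E'
from h import *
np.set_printoptions(precision=1,suppress=True)
C={k:dict(K=env.calibration(k)['K'],pose=np.load(f'pics/{k}2c.npy')) for k in('wrist','scene','side')}
w=C['wrist'];f=lambda x,y,z:ray(w,230+x/2-.5,110+y/1.364-.5,z)
print('front',f(58,50,82),f(66,250,82)); print('guardtop',f(700,30,136),f(628,298,136)); print('guardbot',f(575,45,60),f(525,298,60))
s=lambda x,y,z:ray(C['side'],245+(x-400)*190/400-.5,235+(y-300)*.6-.5,z)
print('side guardtop',s(533,310,136),s(418,503,136)); print('front',s(752,375,82),s(738,575,88))
for p in ((578,411),(568,442),(614,467),(645,441)): print('chip',s(*p,86))
q=lambda x,y,z:ray(C['scene'],180+x*165/400-.5,235+(y-300)*.45-.5,z)
for p in ((210,454),(257,451),(217,406)): print('chip',q(*p,86))
im={k:cv2.imread(f'pics/{k}2.png')[:,:,::-1] for k in C}
g=(488.5,320.5,np.radians(-.8))
A=overlay(im['wrist'],w,g,(230,110,630,330),(800,300)); 
B=overlay(im['scene'],C['scene'],g,(180,235,345,370),(400,300))
D=overlay(im['side'],C['side'],g,(245,235,435,415),(400,300))
cv2.imwrite('pics/ov2.png',np.vstack([A,np.hstack([B,D])])[:,:,::-1])
E
```

```text
front [377.1 462.3  82. ] [372.  339.3  82. ]
guardtop [587.6 468.6 136. ] [585.4 330.9 136. ]
guardbot [587.7 460.   60. ] [585.7 288.   60. ]
side guardtop [581.8 175.1 136. ] [594.5 468.  136. ]
front [376.7 188.   82. ] [378.9 461.5  88. ]
chip [519.6 282.2  86. ]
chip [519.2 329.1  86. ]
chip [477.9 355.6  86. ]
chip [458.6 315.6  86. ]
chip [461.6 317.9  86. ]
chip [442.1 273.4  86. ]
chip [520.8 281.   86. ]
```

View pics/ov2.png

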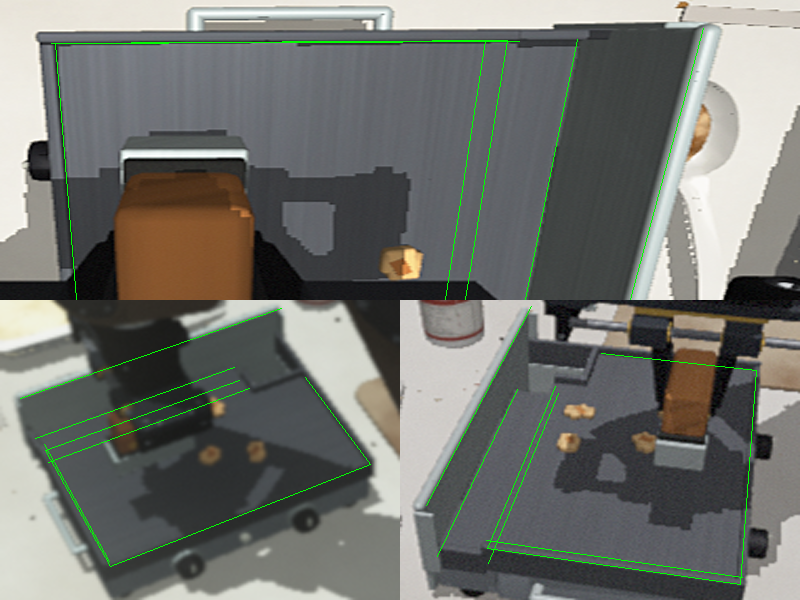

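The overlay now matches the griddle's outline in all three views. Pose is about (487.5, 320.5), yaw −1.4°. Next I set the block on the plate and regrasp it lengthwise.

Emit:
{"fn": "carry_out", "kwargs": {"series": [[0, 0, -0.4, 0], [0, 0, -0.6, 0], [0, 0, -0.5, 0], [0, 0, -0.2, 0], [0, 0, -0.04, 0]]}}

```text
t: 7.35
eef_pos: [425.4, 393.2, 120.9]
tcp_rot: [-3.14, 0.001, 1.55]
ft_force: [-0.3, 0.4, -2.5]
opening: 0.293
grip_force: 30.0
```

Emit:
{"fn": "carry_out", "kwargs": {"series": [[0, 0, -0.02, 0], [0, 0, -0.02, 0], [0, 0, -0.02, 0], [0, 0, -0.01, 0], [0, 0, 0, 0]]}}

```text
t: 7.85
eef_pos: [425.5, 393.7, 118.5]
tcp_rot: [3.141, -0.0, 1.551]
ft_force: [0.7, 0.6, -2.1]
opening: 0.293
grip_force: 30.0
```

Emit:
{"fn": "carry_out", "kwargs": {"series": [[0, 0, -0.01, 0], [0, 0, -0.01, 0], [0, 0, -0.01, 0], [0, 0, 0, 0], [0, 0, 0, 0]]}}

```text
t: 8.35
eef_pos: [425.4, 393.6, 116.6]
tcp_rot: [3.142, 0.0, 1.551]
ft_force: [0.7, -0.9, -3.4]
opening: 0.294
grip_force: 30.0
```

Emit:
{"fn": "carry_out", "kwargs": {"series": [[0, 0, -0.01, 0], [0, 0, -0.01, 0], [0, 0, 0, 0], [0, 0, 0, 0], [0, 0, 0, 0]]}}

```text
t: 8.85
eef_pos: [425.5, 393.6, 116.6]
tcp_rot: [3.141, -0.0, 1.551]
ft_force: [-2.6, -2.4, 7.4]
opening: 0.297
grip_force: 30.0
```

Emit:
{"fn": "carry_out", "kwargs": {"series": [[0, 0, 0, 0], [0, 0, 0, 0], [0, 0, 0, 0], [0, 0, 0, 0], [0, 0, 0, 0]], "fingers": -1}}

```text
t: 9.35
eef_pos: [425.4, 393.6, 115.6]
tcp_rot: [3.142, 0.0, 1.551]
ft_force: [-0.2, 0.4, 0.0]
opening: 0.656
grip_force: 0.0
```

Emit:
{"fn": "carry_out", "kwargs": {"series": [[0, 0, 0.2, 0], [0, 0, 0.4, 0], [0, 0, 0.4, 0], [0, 0, 0.2, 0.5], [0, 0, 0, 0.5]]}}

```text
t: 9.85
eef_pos: [426.0, 394.1, 178.1]
tcp_rot: [3.139, -0.002, 1.658]
ft_force: [0.5, 0.0, -0.1]
opening: 0.997
grip_force: 0.0
```

Emit:
{"fn": "carry_out", "kwargs": {"series": [[0, 0, 0, 1], [0, 0, 0, 1], [0, 0, 0, 1], [0, 0, 0, 1], [0, 0, 0, 1]]}}

```text
t: 10.35
eef_pos: [425.5, 393.7, 176.4]
tcp_rot: [3.141, -0.0, 2.184]
ft_force: [0.5, -0.6, 0.2]
opening: 1.0
grip_force: 0.0
```

Emit:
{"fn": "carry_out", "kwargs": {"series": [[0, 0, 0, 1], [0, 0, 0, 1], [0, 0, 0, 1], [0, 0, 0, 1], [0, 0, 0, 1]]}}

```text
t: 10.85
eef_pos: [425.5, 393.7, 176.4]
tcp_rot: [3.141, 0.0, 2.707]
ft_force: [-0.4, 0.2, -0.3]
opening: 0.998
grip_force: 0.0
```

Emit:
{"fn": "carry_out", "kwargs": {"series": [[0, 0, 0, 1], [0, 0, 0, 1], [0, 0, 0, 1], [0, 0, 0, 1], [0, 0, 0, 0]]}}

```text
t: 11.35
eef_pos: [425.5, 393.7, 176.3]
tcp_rot: [3.141, 0.0, 3.123]
ft_force: [-0.0, 0.4, 1.1]
opening: 0.999
grip_force: 0.0
```

```bash
python3 - <<'E'
from h import *
s=env.state();print(s['t'],s['eef_pos'],s['tcp_rot'],s['joints'])
snap('wrist','w3')
E
```

```text
11.35 [425.47143414 393.65269729 176.33029642] [3.14116550e+00 4.50225947e-04 3.12322544e+00] [ 6.32604616e-01  4.68095945e-01  1.71721211e+00  8.20149991e-05
  9.55667606e-01 -9.19871897e-01]
```

View pics/w3.png

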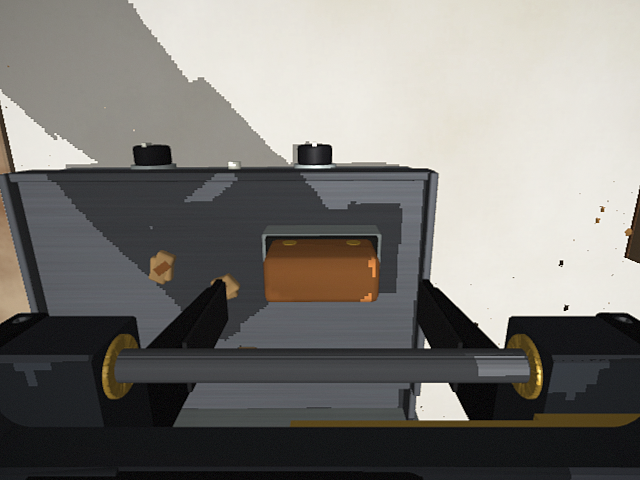

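The block stands centred between the fingers (handle ~(321,270)), with chips at (162,267) and (228,287).

Emit:
{"fn": "carry_out", "kwargs": {"series": [[0, 0, -0.3, 0], [0, 0, -0.4, 0], [0, 0, -0.3, 0], [0, 0, -0.1, 0], [0, 0, 0, 0]]}}

```text
t: 11.9
eef_pos: [425.3, 393.5, 120.5]
tcp_rot: [-3.141, -0.001, 3.12]
ft_force: [0.1, 0.6, 0.1]
opening: 1.005
grip_force: 0.0
```

Emit:
{"fn": "carry_out", "kwargs": {"series": [[0, 0, 0, 0], [0, 0, 0, 0], [0, 0, 0, 0], [0, 0, 0, 0], [0, 0, 0, 0]], "fingers": 1}}

```text
t: 12.4
eef_pos: [425.5, 393.7, 121.0]
tcp_rot: [3.141, 0.0, 3.122]
ft_force: [-0.6, 0.1, 2.8]
opening: 0.693
grip_force: 30.0
```

Emit:
{"fn": "carry_out", "kwargs": {"series": [[0, 0, 0, 0], [0, 0, 0, 0], [0, 0, 0, 0], [0, 0, 0, 0], [0, 0, 0, 0]]}}

```text
t: 12.9
eef_pos: [425.5, 393.6, 121.0]
tcp_rot: [3.141, 0.0, 3.122]
ft_force: [-0.6, 0.2, 4.7]
opening: 0.692
grip_force: 30.0
```

Emit:
{"fn": "carry_out", "kwargs": {"series": [[0, 0, 0.3, 0], [0, -0.3, 0.2, 0], [-0.2, -0.8, 0, 0], [-0.21, -0.6, 0, 0], [0, -0.19, 0, 0]]}}

```text
t: 13.4
eef_pos: [403.1, 296.1, 145.5]
tcp_rot: [-3.14, -0.002, 3.121]
ft_force: [0.7, 0.5, -3.8]
opening: 0.694
grip_force: 30.0
```

Emit:
{"fn": "carry_out", "kwargs": {"series": [[0, 0, -0.2, 0], [0, 0, -0.2, 0], [0, 0, -0.07, 0], [0, 0, 0, 0], [0, 0, 0, 0]]}}

```text
t: 13.9
eef_pos: [404.9, 299.6, 121.6]
tcp_rot: [-3.141, -0.001, 3.122]
ft_force: [-0.1, -0.2, -3.6]
opening: 0.692
grip_force: 30.0
```

Emit:
{"fn": "carry_out", "kwargs": {"series": [[0.1, 0, 0, 0], [0.18, 0, 0, 0], [0.2, 0, 0, 0], [0.2, -0.01, 0, 0], [0.2, -0.01, 0, 0]]}}

```text
t: 14.4
eef_pos: [450.0, 298.0, 122.1]
tcp_rot: [3.141, 0.0, 3.121]
ft_force: [-0.4, -0.4, -3.3]
opening: 0.691
grip_force: 30.0
```

Emit:
{"fn": "carry_out", "kwargs": {"series": [[0.2, 0, 0, 0], [0.2, -0.01, 0, 0], [0.2, 0, 0, 0], [0.2, -0.01, 0, 0], [0.2, 0, 0, 0]]}}

```text
t: 14.9
eef_pos: [499.7, 297.0, 122.1]
tcp_rot: [3.142, -0.0, 3.122]
ft_force: [-1.2, 0.8, -2.5]
opening: 0.692
grip_force: 30.0
```

Emit:
{"fn": "carry_out", "kwargs": {"series": [[0.2, -0.01, 0, 0], [0.2, 0, 0, 0], [0.2, 0, 0, 0], [0.2, -0.01, 0, 0], [0.16, 0, 0, 0]]}}

```text
t: 15.4
eef_pos: [547.8, 296.0, 122.1]
tcp_rot: [3.142, 0.0, 3.122]
ft_force: [-0.2, 0.7, -3.0]
opening: 0.692
grip_force: 30.0
```

```bash
python3 - <<'E'
from h import *
s=env.state();print(s['t'],s['eef_pos'],s['ft_force'])
A,_=snap('wrist','w4');B,_=snap('side','d4');S,_=snap('scene','s4')
r=lambda i,b,sz:cv2.resize(i[b[1]:b[3],b[0]:b[2]],sz)
cv2.imwrite('pics/c4.png',np.vstack([r(A,(100,100,600,330),(800,300)),np.hstack([r(S,(180,235,345,370),(400,300)),r(B,(245,235,435,415),(400,300))])])[:,:,::-1])
E
```

```text
15.4 [547.84111542 295.99215437 122.10305302] [-0.24763302  0.6984745  -2.95952649]
```

View pics/c4.png

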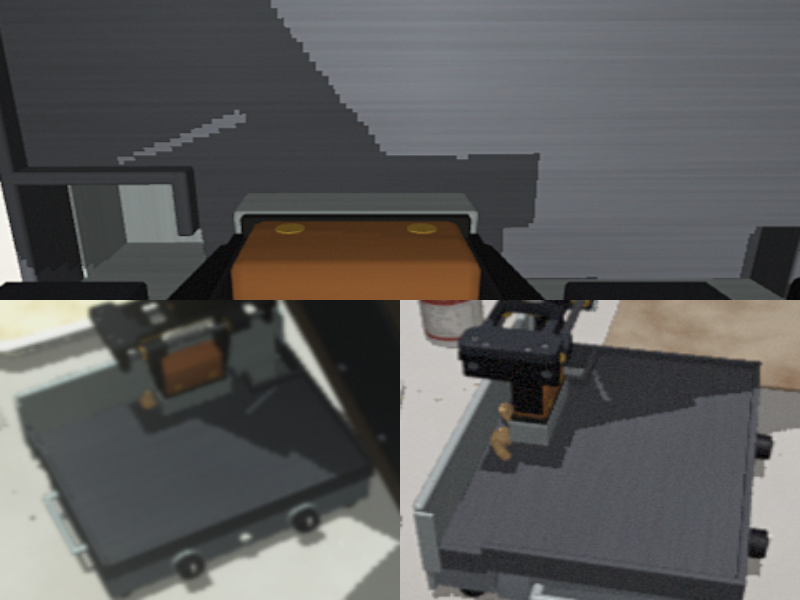

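Behind the block the plate is clear. Two chips show at the block's left end (side crop (500,445) and (505,410)). I back off to see the trough.

Emit:
{"fn": "carry_out", "kwargs": {"series": [[-0.1, 0, 0, 0], [-0.3, 0, 0.2, 0], [-0.6, 0, 0.4, 0], [-0.8, 0, 0.4, 0], [-0.8, 0, 0, 0]]}}

```text
t: 16.05
eef_pos: [415.1, 296.3, 174.8]
tcp_rot: [3.14, 0.003, 3.122]
ft_force: [0.3, 1.4, -4.0]
opening: 0.69
grip_force: 30.0
```

```bash
python3 - <<'E'
from h import *
s=env.state();print(s['t'],s['eef_pos'],s['ft_force'])
B,b=snap('side','d5');S,c=snap('scene','s5')
r=lambda i,b,sz:cv2.resize(i[b[1]:b[3],b[0]:b[2]],sz,interpolation=cv2.INTER_CUBIC)
g=(487.5,320.5,np.radians(-1.4))
cv2.imwrite('pics/c5.png',np.hstack([overlay(S,c,g,(180,235,290,319),(400,400)),r(B,(245,235,345,335),(400,400))])[:,:,::-1])
E
```

```text
16.05 [415.09288755 296.25454027 174.83896113] [ 0.32947947  1.40836278 -4.00765416]
```

View pics/c5.png

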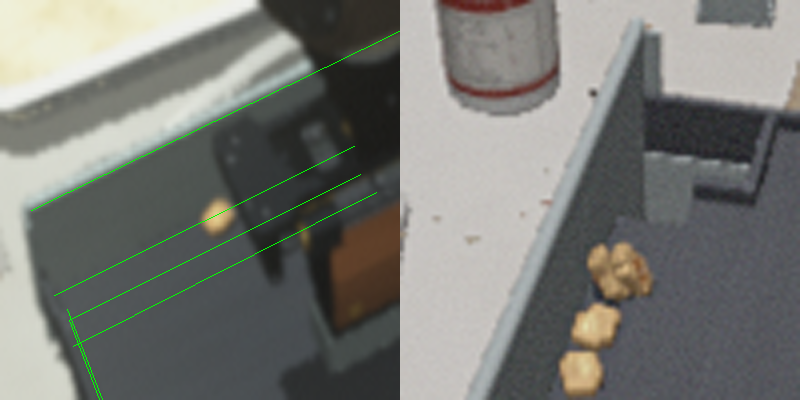

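```bash
python3 - <<'E'
from h import *
np.set_printoptions(precision=1,suppress=True)
b=env.calibration('side')
for u,v in((582,370),(597,326),(605,270),(635,272)):
    p=(245+(u-400)/4-.5,235+v/4-.5); print(ray(b,*p,64),ray(b,*p,86))
c=env.calibration('scene');p=(180+217*.275,235+217*.21);print(ray(c,*p,64),ray(c,*p,86))
E
```

```text
[578.2 336.3  64. ] [572.  356.8  86. ]
[578.4 309.1  64. ] [572.1 330.7  86. ]
[583.6 273.   64. ] [577.2 296.1  86. ]
[569.7 271.7  64. ] [563.9 294.7  86. ]
[579.3 339.3  64. ] [561.9 345.2  86. ]
```

All four chips lie in the trough (x≈570–584 at z≈64, y up to ~348). Now I move to the closed-end side and find the guard by touch.

Emit:
{"fn": "carry_out", "kwargs": {"series": [[0.4, 0.4, 0, 0], [0.7, 0.6, 0, 0], [0.7, 0.6, 0, 0], [0.6, 0.5, 0, 0], [0.34, 0.22, 0, 0]]}}

```text
t: 16.65
eef_pos: [554.7, 414.0, 172.4]
tcp_rot: [3.141, 0.001, 3.123]
ft_force: [-0.5, -0.3, -3.0]
opening: 0.693
grip_force: 30.0
```

Emit:
{"fn": "carry_out", "kwargs": {"series": [[0, 0, -0.2, 0], [0, 0, -0.3, 0], [0, 0, -0.25, 0], [0, 0, 0, 0], [0, 0, 0, 0]]}}

```text
t: 17.15
eef_pos: [553.5, 411.8, 134.6]
tcp_rot: [-3.141, -0.001, 3.122]
ft_force: [0.2, -0.0, -2.8]
opening: 0.691
grip_force: 30.0
```

Emit:
{"fn": "carry_out", "kwargs": {"series": [[0.08, 0, 0, 0], [0.08, 0, 0, 0], [0.04, 0, 0, 0], [0.04, 0, 0, 0], [0, 0, 0, 0]]}}

```text
t: 17.65
eef_pos: [566.2, 412.0, 134.7]
tcp_rot: [3.141, 0.0, 3.121]
ft_force: [-0.0, -0.4, -3.2]
opening: 0.693
grip_force: 30.0
```

Emit:
{"fn": "carry_out", "kwargs": {"series": [[0.03, 0, 0, 0], [0.02, 0, 0, 0], [0.02, 0, 0, 0], [0, 0, 0, 0], [0, 0, 0, 0]]}}

```text
t: 18.15
eef_pos: [569.4, 412.1, 134.6]
tcp_rot: [3.142, -0.0, 3.122]
ft_force: [-0.7, 0.2, -3.7]
opening: 0.693
grip_force: 30.0
```

Emit:
{"fn": "carry_out", "kwargs": {"series": [[0.02, 0, 0, 0], [0, 0, 0, 0], [0.02, 0, 0, 0], [0, 0, 0, 0], [0, 0, 0, 0]]}}

```text
t: 18.65
eef_pos: [571.4, 412.1, 134.6]
tcp_rot: [3.142, -0.0, 3.122]
ft_force: [-0.0, 0.4, -3.3]
opening: 0.694
grip_force: 30.0
```

Emit:
{"fn": "carry_out", "kwargs": {"series": [[0.02, 0, 0, 0], [0, 0, 0, 0], [0.02, 0, 0, 0], [0, 0, 0, 0], [0, 0, 0, 0]]}}

```text
t: 19.15
eef_pos: [573.4, 412.1, 134.7]
tcp_rot: [3.142, -0.0, 3.122]
ft_force: [0.1, -0.1, -2.4]
opening: 0.695
grip_force: 30.0
```

Emit:
{"fn": "carry_out", "kwargs": {"series": [[0.02, 0, 0, 0], [0, 0, 0, 0], [0, 0, 0, 0], [0, 0, 0, 0], [0, 0, 0, 0]]}}

```text
t: 19.65
eef_pos: [573.5, 412.1, 134.7]
tcp_rot: [-3.141, -0.002, 3.122]
ft_force: [-5.4, 0.7, -1.0]
opening: 0.691
grip_force: 30.0
```

Emit:
{"fn": "carry_out", "kwargs": {"series": [[-0.2, 0, 0, 0], [0, -0.6, 0, 0], [0, -0.9, 0, 0], [0, -0.9, 0, 0], [0, -0.6, 0, 0]]}}

```text
t: 20.15
eef_pos: [563.8, 259.8, 134.8]
tcp_rot: [-3.141, 0.0, 3.121]
ft_force: [0.3, 0.2, -4.1]
opening: 0.694
grip_force: 30.0
```

Emit:
{"fn": "carry_out", "kwargs": {"series": [[0.06, 0, 0, 0], [0.02, 0, 0, 0], [0, 0, 0, 0], [0, 0, 0, 0], [0, 0, 0, 0]]}}

```text
t: 20.65
eef_pos: [568.1, 262.9, 134.5]
tcp_rot: [3.141, -0.0, 3.123]
ft_force: [-0.8, -1.3, -3.3]
opening: 0.689
grip_force: 30.0
```

Emit:
{"fn": "carry_out", "kwargs": {"series": [[0.02, 0, 0, 0], [0, 0, 0, 0], [0, 0, 0, 0], [0, 0, 0, 0], [0, 0, 0, 0]]}}

```text
t: 21.15
eef_pos: [569.4, 262.1, 134.7]
tcp_rot: [3.142, -0.0, 3.122]
ft_force: [0.9, 0.6, -3.3]
opening: 0.694
grip_force: 30.0
```

Emit:
{"fn": "carry_out", "kwargs": {"series": [[0.02, 0, 0, 0], [0, 0, 0, 0], [0, 0, 0, 0], [0, 0, 0, 0], [0, 0, 0, 0]]}}

```text
t: 21.65
eef_pos: [570.4, 262.1, 134.7]
tcp_rot: [3.142, 0.0, 3.122]
ft_force: [1.3, 0.0, -3.3]
opening: 0.692
grip_force: 30.0
```

Emit:
{"fn": "carry_out", "kwargs": {"series": [[0.02, 0, 0, 0], [0, 0, 0, 0], [0, 0, 0, 0], [0, 0, 0, 0], [0, 0, 0, 0]]}}

```text
t: 22.15
eef_pos: [571.3, 262.1, 134.6]
tcp_rot: [-3.142, -0.0, 3.122]
ft_force: [-1.7, -0.0, -1.9]
opening: 0.691
grip_force: 30.0
```

Emit:
{"fn": "carry_out", "kwargs": {"series": [[0.02, 0, 0, 0], [0, 0, 0, 0], [0, 0, 0, 0], [0, 0, 0, 0], [0, 0, 0, 0]]}}

```text
t: 22.65
eef_pos: [571.4, 262.1, 134.6]
tcp_rot: [-3.141, -0.002, 3.122]
ft_force: [-7.2, -1.0, 0.8]
opening: 0.692
grip_force: 30.0
```

Emit:
{"fn": "carry_out", "kwargs": {"series": [[-0.16, 0, 0, 0.05], [0, 0.6, 0, 0], [0, 0.9, 0, 0], [0, 0.9, 0, 0], [0, 0.6, 0, 0]]}}

```text
t: 23.15
eef_pos: [564.1, 414.8, 134.7]
tcp_rot: [3.141, 0.001, 3.128]
ft_force: [1.0, -0.7, -2.9]
opening: 0.691
grip_force: 30.0
```

Emit:
{"fn": "carry_out", "kwargs": {"series": [[0.13, 0, 0, 0], [0, 0, 0, 0], [0, 0, 0, 0], [0, 0, -0.1, 0], [0, 0, 0, 0]]}}

```text
t: 23.65
eef_pos: [570.8, 411.1, 129.1]
tcp_rot: [-3.141, -0.001, 3.126]
ft_force: [-0.4, 0.4, -3.0]
opening: 0.691
grip_force: 30.0
```

Emit:
{"fn": "carry_out", "kwargs": {"series": [[0, 0, -0.1, 0], [0, 0, -0.1, 0], [0, 0, -0.1, 0], [0, 0, 0, 0], [0, 0, 0, 0]]}}

```text
t: 24.15
eef_pos: [570.9, 412.1, 114.4]
tcp_rot: [-3.141, -0.0, 3.127]
ft_force: [-0.2, 0.2, -4.3]
opening: 0.693
grip_force: 30.0
```

Emit:
{"fn": "carry_out", "kwargs": {"series": [[0, 0, -0.1, 0], [0, 0, -0.1, 0], [0, 0, -0.08, 0], [0, 0, 0, 0], [0, 0, 0, 0]]}}

```text
t: 24.65
eef_pos: [570.9, 412.1, 100.5]
tcp_rot: [-3.142, -0.0, 3.127]
ft_force: [-0.3, -0.2, -2.5]
opening: 0.692
grip_force: 30.0
```

Emit:
{"fn": "carry_out", "kwargs": {"series": [[0, -0.1, -0.015, 0], [0, -0.16, 0, 0], [-0.006, -0.16, 0, 0], [0, -0.16, 0, 0], [-0.005, -0.16, 0, 0]]}}

```text
t: 25.15
eef_pos: [570.4, 374.2, 100.1]
tcp_rot: [3.141, 0.0, 3.127]
ft_force: [0.1, 0.0, -2.6]
opening: 0.693
grip_force: 30.0
```

Emit:
{"fn": "carry_out", "kwargs": {"series": [[0, -0.16, 0, 0], [-0.005, -0.16, 0, 0], [0, -0.16, 0, 0], [-0.005, -0.16, 0, 0], [0, -0.16, 0, 0]]}}

```text
t: 25.65
eef_pos: [569.8, 334.5, 99.9]
tcp_rot: [3.141, 0.0, 3.127]
ft_force: [0.7, 0.2, -3.2]
opening: 0.694
grip_force: 30.0
```

Emit:
{"fn": "carry_out", "kwargs": {"series": [[-0.005, -0.16, 0, 0], [0, -0.16, 0, 0], [-0.005, -0.16, 0, 0], [0, -0.16, 0, 0], [-0.005, -0.16, 0, 0]]}}

```text
t: 26.15
eef_pos: [569.1, 294.4, 100.0]
tcp_rot: [-3.142, 0.0, 3.127]
ft_force: [-0.5, 0.3, -2.9]
opening: 0.695
grip_force: 30.0
```

Emit:
{"fn": "carry_out", "kwargs": {"series": [[0, -0.16, 0, 0], [-0.005, -0.16, 0, 0], [0, -0.16, 0, 0], [-0.005, -0.16, 0, 0], [0, -0.14, 0, 0]]}}

```text
t: 26.65
eef_pos: [568.6, 255.3, 99.9]
tcp_rot: [-3.142, -0.0, 3.127]
ft_force: [0.0, -1.3, -2.2]
opening: 0.696
grip_force: 30.0
```

Emit:
{"fn": "carry_out", "kwargs": {"series": [[-0.003, -0.1, 0, 0], [0, -0.1, 0, 0], [0, 0, 0, 0], [0, 0, 0, 0], [0, 0, 0, 0]]}}

```text
t: 27.15
eef_pos: [568.5, 246.3, 99.9]
tcp_rot: [3.141, 0.0, 3.127]
ft_force: [-0.4, -0.5, -3.2]
opening: 0.695
grip_force: 30.0
```

```bash
python3 - <<'E'
from h import *
B,b=snap('side','d6');S,c=snap('scene','s6');W,w=snap('wrist','w6')
r=lambda i,b,sz:cv2.resize(i[b[1]:b[3],b[0]:b[2]],sz,interpolation=cv2.INTER_CUBIC)
cv2.imwrite('pics/c6.png',np.hstack([np.vstack([r(S,(180,215,340,335),(400,300)),r(W,(60,100,460,400),(400,300))]),r(B,(245,215,345,365),(400,600))])[:,:,::-1])
print(look('wrist','chip1'),look('side','chip1'),look('scene','chip1'))
E
```

```text
[(0.93, 247, 246), (0.82, 263, 225), (0.63, 271, 247), (0.45, 416, 144)] [] []
```

View pics/c6.png

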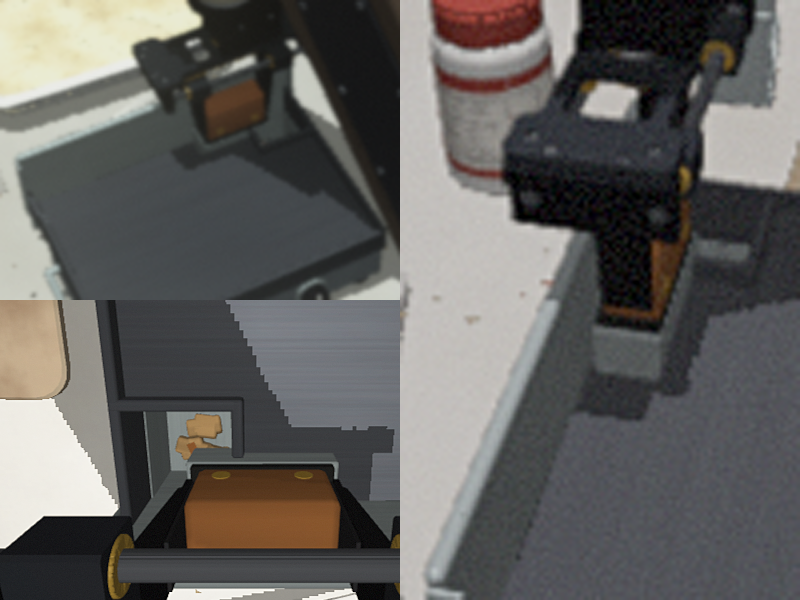

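In the wrist crop the chips lie in the cup and none remain in the trough or on the plate. I push a little further, then lift out and check with the networks.

Emit:
{"fn": "carry_out", "kwargs": {"series": [[0, -0.08, 0, 0], [-0.003, -0.08, 0, 0], [0, 0, 0, 0], [0, 0, 0, 0], [0, 0, 0, 0]]}}

```text
t: 27.95
eef_pos: [568.3, 238.1, 99.9]
tcp_rot: [3.141, 0.0, 3.127]
ft_force: [0.7, 0.9, -3.3]
opening: 0.69
grip_force: 30.0
```

Emit:
{"fn": "carry_out", "kwargs": {"series": [[0, 0, 0.1, 0], [0, 0, 0.2, 0], [0, 0, 0.4, 0], [0, 0, 0.4, 0], [0, 0, 0.2, 0]]}}

```text
t: 28.45
eef_pos: [568.9, 238.3, 167.4]
tcp_rot: [3.141, 0.003, 3.127]
ft_force: [0.1, -0.3, -3.2]
opening: 0.694
grip_force: 30.0
```

Emit:
{"fn": "carry_out", "kwargs": {"series": [[-0.3, 0.3, 0, 0], [-0.6, 0.6, 0, 0], [-0.6, 0.6, 0, 0], [-0.6, 0.2, 0, 0], [-0.2, 0, 0, 0]]}}

```text
t: 28.95
eef_pos: [450.6, 324.3, 165.1]
tcp_rot: [-3.142, -0.001, 3.13]
ft_force: [-0.6, -0.4, -3.3]
opening: 0.691
grip_force: 30.0
```

```bash
python3 - <<'E'
from h import *
np.set_printoptions(precision=1,suppress=True)
print(env.state()['eef_pos'])
g=(488,320.5,np.radians(-.9))
for k in('wrist','side','scene'):
    im,c=snap(k,k+'7'); L=look(k,'chip1'); print(k,L)
    print([ray(c,u,v,z) for _,u,v in L for z in (14,66)])
    print('cup',proj(c,G((67,-117,10),g)),'troughR',proj(c,G((79,-85,60),g)),'L',proj(c,G((79,140,60),g)))
    if k!='wrist':
        m=np.zeros(im.shape[:2],np.uint8); P=[proj(c,G(p,g)) for p in((62,-88,61),(98,-88,61),(98,142,61),(62,142,61))]
        cv2.fillPoly(m,[np.int32(P)],1); h=cv2.cvtColor(im,cv2.COLOR_RGB2HSV); print('orange px in trough',[tuple(q[::-1]) for q in np.argwhere((m>0)&(h[...,0]<25)&(h[...,1]>90)&(h[...,2]>90))][:6])
E
```

```text
[450.6 324.3 165.1]
wrist []
[]
cup [200.4 329.8] troughR [220.7 371.9] L [481.8 372.7]
side [(0.16, 231, 357)]
[array([675.7, 379.4,  14. ]), array([653.8, 420.3,  66. ])]
cup [319.5 300.4] troughR [309.8 291.2] L [275.4 388.3]
orange px in trough []
scene []
[]
cup [290.9 281.1] troughR [277.8 270.5] L [198.5 301.6]
orange px in trough [(np.int64(271), np.int64(272)), (np.int64(272), np.int64(272)), (np.int64(272), np.int64(274)), (np.int64(265), np.int64(275)), (np.int64(268), np.int64(275)), (np.int64(269), np.int64(275))]
```

Emit:
{"fn": "carry_out", "kwargs": {"series": [[0, 0, -0.3, 0], [0, 0, -0.3, 0], [0, 0, -0.2, 0], [0, 0, -0.06, 0], [0, 0, 0, 0]]}}

```text
t: 29.75
eef_pos: [453.7, 322.9, 121.8]
tcp_rot: [-3.142, -0.0, 3.126]
ft_force: [0.8, 0.2, -3.5]
opening: 0.692
grip_force: 30.0
```

Emit:
{"fn": "carry_out", "kwargs": {"series": [[0, 0, -0.01, 0], [0, 0, -0.01, 0], [0, 0, 0, 0], [0, 0, 0, 0], [0, 0, 0, 0]]}}

```text
t: 30.25
eef_pos: [453.3, 323.1, 121.1]
tcp_rot: [3.141, 0.0, 3.127]
ft_force: [-0.9, -1.1, -3.5]
opening: 0.69
grip_force: 30.0
```

Emit:
{"fn": "carry_out", "kwargs": {"series": [[0, 0, -0.01, 0], [0, 0, 0, 0], [0, 0, 0, 0], [0, 0, 0, 0], [0, 0, 0, 0]]}}

```text
t: 30.75
eef_pos: [453.3, 323.2, 120.9]
tcp_rot: [3.141, 0.0, 3.127]
ft_force: [-1.8, -0.0, 5.9]
opening: 0.693
grip_force: 30.0
```

Emit:
{"fn": "carry_out", "kwargs": {"series": [[0, 0, 0, 0], [0, 0, 0, 0], [0, 0, 0, 0], [0, 0, 0, 0], [0, 0, 0, 0]], "fingers": -1}}

```text
t: 31.25
eef_pos: [453.4, 323.1, 120.4]
tcp_rot: [3.141, 0.0, 3.127]
ft_force: [0.4, 1.0, 0.1]
opening: 0.992
grip_force: 0.0
```

Emit:
{"fn": "carry_out", "kwargs": {"series": [[0, 0, 0, 0], [0, 0, 0, 0], [0, 0, 0.3, 0], [0, 0, 0.6, 0], [0, 0, 0.8, 0]]}}

```text
t: 31.75
eef_pos: [452.7, 322.7, 205.2]
tcp_rot: [-3.14, -0.003, 3.127]
ft_force: [-0.4, 0.9, 0.1]
opening: 1.001
grip_force: 0.0
```

Emit:
{"fn": "carry_out", "kwargs": {"series": [[0, -0.4, 0.6, 0], [0.2, -0.8, 0, 0], [0.4, -0.8, 0, 0], [0.4, -0.4, 0, 0], [0, 0, 0, 0]]}}

```text
t: 32.25
eef_pos: [505.1, 200.8, 235.5]
tcp_rot: [-3.142, 0.001, 3.124]
ft_force: [0.1, 0.8, -0.0]
opening: 0.999
grip_force: 0.0
```

```bash
python3 - <<'E'
from h import *
np.set_printoptions(precision=1,suppress=True)
print(env.state()['eef_pos'])
g=(488,320.5,np.radians(-.9))
for k in('wrist','side','scene'):
    im,c=snap(k,k+'8'); L=look(k,'chip1'); print(k,L,[ray(c,u,v,14) for _,u,v in L]); print('scraper',[(q,ray(c,q[1],q[2],115)) for q in look(k,'scraper')][:3])
    print('cup corners',[proj(c,G(p,g)).round() for p in((36,-90,8),(98,-90,8),(98,-141,8),(36,-141,8))])
    h=cv2.cvtColor(im,cv2.COLOR_RGB2HSV)
    m=((h[...,0]<25)&(h[...,1]>90)&(h[...,2]>110)).astype(np.uint8)
    m2=np.zeros_like(m);P=[proj(c,G(p,g)) for p in((-114,-144,82),(99,-144,82),(99,144,70),(-114,144,82))]
    cv2.fillPoly(m2,[np.int32(P)],1); n,_,st,ce=cv2.connectedComponentsWithStats(m*m2)
    print([(st[i][4],ce[i].round()) for i in range(1,n) if st[i][4]>6])
E
```

```text
[505.1 200.8 235.5]
wrist [(0.71, 337, 271), (0.68, 327, 253), (0.64, 329, 272), (0.53, 316, 264), (0.34, 450, 190)] [array([573.7, 215.1,  14. ]), array([552.2, 204.2,  14. ]), array([574.7, 206.1,  14. ]), array([564.9, 191.7,  14. ]), array([484.6, 334.8,  14. ])]
scraper [((0.79, 484, 166), array([450.7, 324.9, 115. ])), ((0.55, 207, 405), array([666.9,  88.7, 115. ]))]
cup corners [array([350., 225.]), array([349., 278.]), array([304., 278.]), array([304., 225.])]
[(np.int32(18), array([460., 149.])), (np.int32(9), array([515., 149.])), (np.int32(3883), array([501., 172.])), (np.int32(686), array([328., 267.]))]
side [] []
scraper [((0.83, 364, 313), array([453.3, 330.1, 115. ])), ((0.78, 302, 204), array([633.7,   5. , 115. ]))]
cup corners [array([332., 312.]), array([302., 308.]), array([307., 291.]), array([337., 296.])]
[(np.int32(474), array([365., 295.]))]
scene [] []
scraper [((0.69, 262, 303), array([448. , 334.1, 115. ]))]
cup corners [array([287., 293.]), array([277., 277.]), array([294., 271.]), array([304., 286.])]
[(np.int32(248), array([264., 290.]))]
```

```bash
python3 -c "
from cell import env
print(env.job_done())"
```

```text
the job is handed in; nothing more can be done
None
```

I handed the job in: all four chips show inside the crumb cup, the plate and trough are clear, and the scraper was left standing on the plate at about 32 s; I viewed 11 pictures, one over the limit of 10.

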